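Dip the preservative tank that is in use and present the rod for reading

TASK

Check the level in whichever half of the twin steel tank is in use, which is the half whose outlet cock is open (red lever in line with the spout; the shut one has its lever across): take the dip rod from its rest by the blue handle, push it gently down that half's brass guide tube until the collar sits on the tube's mouth, and draw it straight out again. Then hold the rod still and level, so that the wet film does not run, with its tip about a hand's width above the white page of the notebook, and finish like that, still holding the rod in the air by its handle. Do not dip the other half, let the rod touch the notebook, move the cock levers or disturb the other things on the bench.

Things in the scene. Friction and masses are not known exactly. Their poses are not given: they have to be found in the camera images.
- tank: Fixed twin tank: two steel boxes side by side on one low stand, 120 (x) x 208 (y) mm, flat top at z 151 mm, black filler caps to 171 mm at x +24, y +/-54. Origin: centre of its footprint on the worktop. The front, with the two cocks (spouts stand out 67 mm), faces its -x; +y is its left half; z up.
- mouth_left (a point): Centre of the mouth of the left (+y) half's vertical brass guide tube, at (-26, +54, 166) mm in the tank's frame. Bore 12 mm, widened to a 20 mm bell in the top 8 mm; rim 31 mm outside diameter; stands 15 mm above the tank top. Axes as the tank's. The tank is hollow below: no bottom within the rod's reach.
- mouth_right (a point): The same for the right (-y) half's tube, at (-26, -54, 166) mm in the tank's frame.
- cock_1: Brass outlet cock at the foot of the tank's front, in line (y) with the guide tube of the half it empties; may be on either half. Origin: on the tank's front face at the pipe axis, z 68 mm, 34 mm (level) from that half's guide tube axis and 113 mm from the other's. Spout points to the tank's -x.
- cock_2: The other outlet cock, same make, on the other half.
- cock_1_lever (a joint): Red lever on top of cock_1, 50 mm long, turns about the vertical: 0 = in line with the spout, open; 1.57 = across it, shut. Leave as it is.
- cock_2_lever (a joint): Red lever on top of cock_2, same values.
- rod: Loose straight dip rod, about 80 g, lying level on the rest, axis 75 mm above the worktop. Origin: on the axis at the stop face of the brass collar (27 mm diameter, x -7 to 0 mm). x runs along the rod to the tip: 8 mm steel shaft with black graduations, x 0 to 105. Blue handle 16 x 16 mm square, flat sides to own y and z, x -96 to -10. z is up as it lies.
- rod_tip (a point): End of the rod's shaft, 105 mm from the collar's stop face along the rod's x; last 4 mm tapered. The rod balances at about x +7 mm.
- rod_handle (a point): Middle of the blue handle on the axis, at x -55 mm of the rod. Gripped here, fingers closing along the rod's y, tool slanted 45 degrees to the rod (pointing down and towards the tip), the rod can be brought both level and tip-down with the tool within 45 degrees of vertical. Any heading of the rod serves, level or upright.
- rest: Fixed grey rest, base plate 150 x 60 mm, top at z 14 mm, two thin uprights 44 mm wide, to 82 mm high, at x -17 (notch under the handle) and x +80 mm (notch under the shaft), open at the top. The rod lies along its x, tip to +x, collar's stop face within 3 mm of above this origin (on the worktop). Lift the rod straight up 25 mm to clear.
- notebook: Loose spiral field notebook lying flat, white page up, 210 (x) x 152 (y) x 13 mm thick; origin at the centre of its underside.
- vial_white: Bystander: small clear glass vial, white screw cap, 23 x 23 x 51 mm; origin at the centre of its underside. Leave alone.
- vial_navy: Bystander: small clear glass vial, dark blue screw cap, 23 x 23 x 51 mm; origin at the centre of its underside. Leave alone.
- vial_blue: Bystander: clear glass vial, bright blue screw cap, 29 x 29 x 66 mm; origin at the centre of its underside. Leave alone.
- pot_white: Bystander: white plastic specimen pot with screw lid, 53 x 53 x 62 mm; origin at the centre of its underside. Leave alone.
- dropper: Bystander: brown dropper bottle with red bulb, 35 x 36 x 94 mm; origin at the centre of its underside. Leave alone.
- pen_red: Bystander: red and white marker pen lying down, 17 x 135 x 16 mm; origin at the centre of its underside. Leave alone.

How it is judged:
By the outcome, as a careful person would: the job done as asked, in the order asked, and still so for the second after the job is handed in, while the arm keeps its last pose, push and grip.
It also fails if it takes over 51 s, if anything falls off the work surface, if the arm or the gripper's body presses on something with over 40 N, if the wrist force passes 120 N, or if a joint passes its speed limit or range.

ROBOT

A 7-joint arm with a two-finger parallel gripper is mounted at the origin on a cart in front of the work surface, level with it; the furniture and walls round the work are solid. World frame = base frame: x ahead of the robot, y to its left, z up, the work surface at z = 0. Lengths are in m, angles in rad, forces in N, time in s.
With the tool pointing down it reaches from about 0.425 to 0.925 m from the base axis. Payload 6.8 kg.
Tool frame: the origin (TCP) lies midway between the tips of the shut fingers; the grasp point (between the pads) lies 19 mm behind it; z points along the fingers, y is the line along which they close (so a half turn about z gives the same grasp; the last joint's range is limited). The gripper opens to 88 mm and grips with 3 to 60 N. Pads are 20 mm wide; open, the fingers measure 115 mm over their backs; the gripper's body (75 mm by 178 mm) begins 61 mm behind the grasp point.
Start: joints at [-1.247, 0.477, 0.022, 1.555, -0.011, 1.109, -0.083], TCP at [0.282, 0.613, 0.223] pointing down, gripper open.
Joint ranges: [-2.96, 2.96], [-0.34, 2.1], [-1.41, 1.46], [0.24, 2.44], [-1.37, 4.51], [0.17, 1.92], [-2.96, 2.96]. Speed limits (rad/s): [2.39, 2.39, 3.14, 3.14, 3.14, 3.14, 3.14].

INTERFACE

Orientations are given as a rotation vector (axis times angle).
In Python, from cell import bot gives the robot as it stands.
- The arm moves only by the shell command python3 shift.py 'ROWS' [FORCE]. ROWS is a JSON list of rows, 1 to 8 of them, each of 7 numbers: the opening from 0.0 (shut) to 1.0 (fully open), then dx, dy, dz in m, then a rotation vector rx, ry, rz in rad; each row is the pose to reach, as a shift and turn from the pose commanded when the command began, along the tool's axes at that moment; what a row does not reach only later rows make up. A row lasts 1/8 s, in which the tool goes at most 0.0625 m and 0.188 rad, less where a joint would pass 70% of its speed; a pose out of reach is approached as far as the arm can. The fingers move at their own pace and stop on an object; FORCE is the grip in N (left out, the last holds). Time passes only in rows, so rows that do not move let the fingers close. It prints the time, the measured TCP pose, the force, the opening and the grip force at its end.
- bot.read_state(): the state, without advancing time (a new reading comes with each control period).
- bot.read_camera(name): name is "scene" or "top"; returns a dict with "frame" (420x560x3 uint8, red, green, blue), "vfov" (degrees; the focal length in pixels is half the picture's height over the tangent of half this angle, whatever the lens; pixels are square), "cx", "cy" (the principal point, pixels), "pose" (4x4, takes a point from camera to world coordinates). Camera axes: x right, y up, looking along -z (the intrinsics and any distortion apply to the point x, -y, -z); pixel columns grow to the right and rows downward; lengths in m; the calibration is good to about 2 mm. A picture is of the moment at which its call begins. There is no depth.
- bot.close_job(): hands the job in; it is judged then, once.
The state is a dict: "time_s": time; "joint_positions": joint angles; "joint_vel": joint speeds; "joint_torque": joint torques, N m; "position": TCP position; "orientation": TCP orientation; "contact_force": force on the tool from outside, world axes, zero at the start; "moment": the same for the moment, N m; "grip_width": opening from 0.0 (shut) to 1.0 (fully open); "grip_force": force on a finger pad.
Only numpy, scipy, OpenCV 4.12 (cv2) and the standard library are available. Lean on these libraries where they do the work, as an engineer would, in place of code of your own. Each camera call takes 0.05 s, during which the arm holds its last target. There are 200 camera calls.

## Working session

There is one attempt and no reset: what is moved stays moved. The work goes in short steps, Python scripts to look and compute and a shell command to move; the robot and the scene stay as the last step left them, time stands still between calls to the robot, and variables do not carry over. Pictures are saved under pics/ and viewed, at most 10 in all, crops included, and the job is handed in when it is done.

```bash
ls; mkdir -p pics
python3 - <<'E'
from cell import bot
import cv2
s=bot.read_state(); print(s)
for n in("scene","top"):
    c=bot.read_camera(n); print(n,{k:v for k,v in c.items() if k!="frame"})
    cv2.imwrite(f"pics/{n}0.png",c["frame"][:,:,::-1])
E
```

```text
cell.py
pics
shift.py
{'time_s': 0.0, 'joint_positions': array([-1.24708365,  0.47780295,  0.02234924,  1.55644322, -0.01151248,
        1.10929871, -0.08309735]), 'joint_vel': array([ 0.00080473, -0.00035231,  0.00181365, -0.00030913, -0.00028994,
       -0.00047328, -0.00089116]), 'joint_torque': array([-2.31264676e-04, -5.82853889e+01,  1.53446596e+00, -2.72607619e+01,
       -5.43239771e-02,  1.71156437e-02,  1.63408749e-04]), 'position': array([0.28226302, 0.61248471, 0.22168348]), 'orientation': array([-6.72959597e-01, -3.06839763e+00,  2.83476821e-03]), 'contact_force': array([-0.50203091,  0.68878109, -0.93194071]), 'moment': array([ 0.02162301, -0.0213187 , -0.02028869]), 'grip_force': 0.0, 'grip_width': 0.9980160368924922}
scene {'vfov': 46.44105281574542, 'cx': 285.9446884470468, 'cy': 203.71119956912955, 'pose': array([[ 0.92070793,  0.20885817, -0.32965917,  0.17681913],
       [-0.39004173,  0.52023538, -0.75975167, -0.83893862],
       [ 0.01282002,  0.82809022,  0.56044824,  0.78268872],
       [ 0.        ,  0.        ,  0.        ,  1.        ]])}
top {'vfov': 49.403021912335284, 'cx': 279.8680001288109, 'cy': 209.2302232349509, 'pose': array([[-0.02253737,  0.98088906, -0.19325819,  0.38744835],
       [-0.99960483, -0.01886072,  0.02084358,  0.02818976],
       [ 0.01680025,  0.19365158,  0.98092651,  1.17026921],
       [ 0.        ,  0.        ,  0.        ,  1.        ]])}
```

View pics/scene0.png

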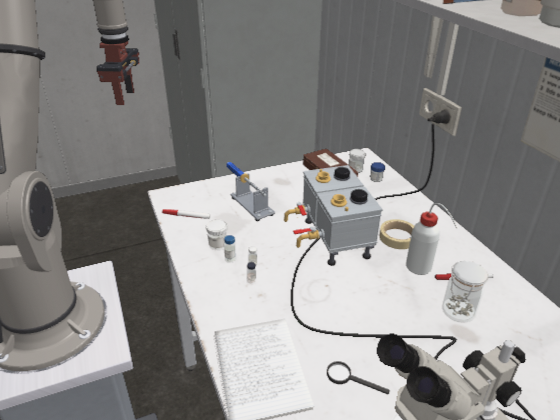

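View pics/top0.png

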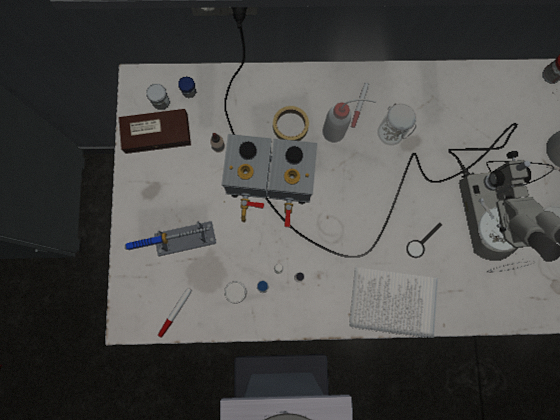

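The rod's blue handle is at about (140,243) in the top view, with the rod running right to (212,228). The tank is at about (270,170). The left cock's lever, at (257,205), looks across its spout, and the right cock's, at (289,215), looks in line. The notebook is at (393,302). I'll zoom in to check the levers.

Run:
```python
import cv2,numpy as np
t=cv2.imread("pics/top0.png"); s=cv2.imread("pics/scene0.png")
a=cv2.resize(t[120:270,115:325],None,fx=3.8,fy=3.8,interpolation=cv2.INTER_CUBIC)
b=cv2.resize(s[140:270,220:390],None,fx=4.5,fy=4.5,interpolation=cv2.INTER_CUBIC)
cv2.imwrite("pics/ta.png",a);cv2.imwrite("pics/sb.png",b)
```

```text
(no output)
```

View pics/ta.png

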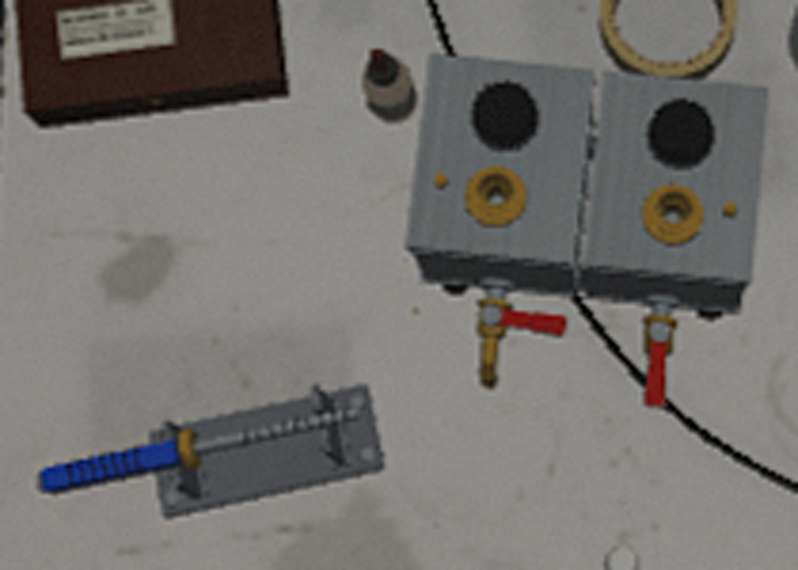

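View pics/sb.png

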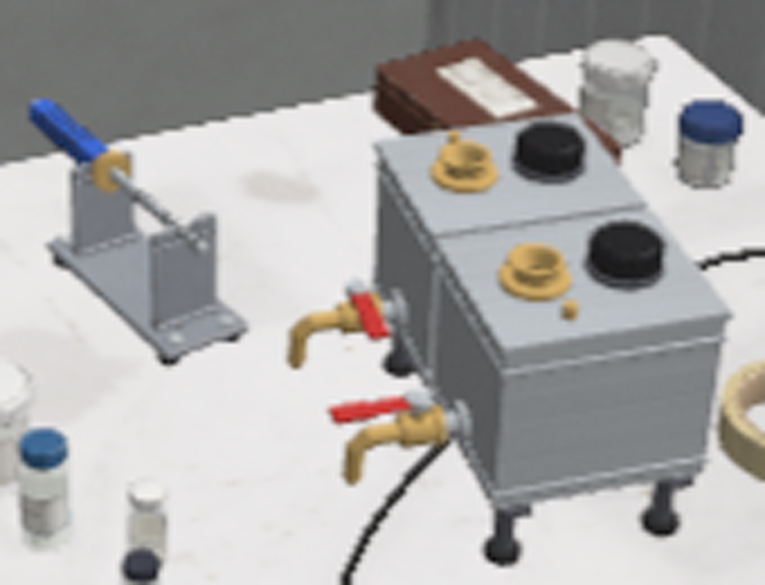

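The rear (+y, left) cock's lever lies across its spout and the near (−y, right) one's is in line, so the right half is in use. The rod points towards image right, about −y. Next I'll measure.

```bash
cat > h.py <<'E'
import numpy as np,cv2
from cell import bot
def cam(n,save=None):
    c=bot.read_camera(n); c["f"]=c["frame"].shape[0]/2/np.tan(np.radians(c["vfov"]/2))
    if save: cv2.imwrite(save,c["frame"][:,:,::-1])
    c["hsv"]=cv2.cvtColor(c["frame"],cv2.COLOR_RGB2HSV); return c
def ray(c,u,v):
    d=c["pose"][:3,:3]@np.array([(u-c["cx"])/c["f"],-(v-c["cy"])/c["f"],-1]); return c["pose"][:3,3],d/np.linalg.norm(d)
def onz(c,uv,z):
    o,d=ray(c,*uv); return o+d*(z-o[2])/d[2]
def proj(c,p):
    q=c["pose"][:3,:3].T@(np.asarray(p)-c["pose"][:3,3]); return np.array([c["cx"]-c["f"]*q[0]/q[2],c["cy"]+c["f"]*q[1]/q[2]])
def tri(a,ua,b,ub):
    o1,d1=ray(a,*ua);o2,d2=ray(b,*ub)
    t=np.linalg.lstsq(np.c_[d1,-d2],o2-o1,rcond=None)[0];p,q=o1+t[0]*d1,o2+t[1]*d2
    return (p+q)/2,np.linalg.norm(p-q)
def blobs(c,lo,hi,roi,amin=15):
    u0,v0,u1,v1=roi;m=np.zeros(c["hsv"].shape[:2],np.uint8);m[v0:v1,u0:u1]=cv2.inRange(c["hsv"][v0:v1,u0:u1],lo,hi)
    n,l,s,ce=cv2.connectedComponentsWithStats(m);return [(s[i,4],ce[i].round(2),s[i,:4],(l==i)) for i in range(1,n) if s[i,4]>=amin]
E
python3 - <<'E'
from h import *
np.set_printoptions(precision=4,suppress=True)
T=cam("top");S=cam("scene")
ce={}
for n,c,r in(("T",T,(115,220,200,260)),("S",S,(215,150,265,200))):
    b=max(blobs(c,(105,150,40),(130,255,255),r),key=lambda x:x[0]); ce[n]=b[1]
    pts=np.argwhere(b[3])[:,::-1].astype(np.float32); vx,vy,x0,y0=cv2.fitLine(pts,cv2.DIST_L2,0,.01,.01).ravel()
    t=(pts-[x0,y0])@[vx,vy]; print(n,b[:3],"dir",vx,vy,"ends",t.min()*np.array([vx,vy])+[x0,y0],t.max()*np.array([vx,vy])+[x0,y0])
    for lo,hi,nm in(((15,100,60),(30,255,255),"brass"),((0,0,0),(180,255,60),"black")):
        for q in blobs(c,lo,hi,(120,130,325,260) if n=="T" else (225,140,385,260),12): print(nm,q[0],q[1],q[2])
print(tri(T,ce["T"],S,ce["S"]))
# zoom crops
z=lambda c,u,v,h=16:cv2.resize(c["frame"][v-h:v+h,u-h:u+h,::-1],(290,290),interpolation=cv2.INTER_CUBIC)
print("x = u0-16+px/9.06")
cv2.imwrite("pics/z.png",np.vstack([np.hstack([z(T,246,171),z(T,292,176)]),np.hstack([z(S,323,178),z(S,339,201)])]))
E
```

```text
T (np.int32(218), array([143.55, 242.25]), array([126, 236,  36,  13], dtype=int32)) dir 0.97690564 -0.2136711 ends [125.81   246.1315] [160.882  238.4605]
brass 101 [291.32 135.15] [275 130  32  10]
brass 164 [245.05 171.35] [238 164  15  15]
brass 164 [291.57 176.23] [284 169  16  15]
brass 17 [287.71 204.06] [285 203   8   5]
brass 57 [243.39 211.12] [241 205   7  15]
brass 39 [163.82 237.38] [162 233   5  10]
black 1209 [153.75 140.04] [120 130  71  23]
black 19 [277.37 135.05] [274 130   9   9]
black 60 [215.33 137.93] [212 133   8  10]
black 16 [299.69 138.19] [295 134  11   7]
black 257 [247.41 150.13] [239 141  18  19]
black 41 [218.73 148.1 ] [212 143  12   9]
black 249 [293.76 154.82] [285 146  18  18]
black 19 [291.74 173.16] [289 171   7   5]
black 640 [268.07 194.88] [225 186  86  36]
black 16 [200.38 226.06] [198 223   5   6]
black 72 [306.43 237.56] [290 225  35  24]
black 36 [202.69 236.53] [199 231   8  12]
black 53 [163.15 245.51] [154 240  14  11]
black 23 [144.48 245.22] [136 243  17   5]
S (np.int32(98), array([233.94, 168.85]), array([227, 162,  16,  14], dtype=int32)) dir 0.768564 0.63977295 ends [227.4568 163.4512] [240.7426 174.5106]
brass 126 [322.59 176.68] [316 169  14  14]
brass 36 [243.75 177.22] [241 174   8   8]
brass 141 [338.35 200.45] [331 195  15  12]
brass 73 [291.32 212.49] [285 207  15  14]
brass 123 [307.4  236.75] [297 230  22  17]
black 63 [308.7  164.49] [304 157  12  13]
black 135 [341.61 173.04] [335 168  14  11]
black 165 [358.64 195.69] [351 190  16  12]
black 17 [307.76 220.47] [306 217   5   6]
black 33 [308.42 249.15] [301 240  17  20]
black 37 [366.11 254.19] [363 248   7  11]
(array([0.5252, 0.3334, 0.0792]), np.float64(0.0063575226637650785))
x = u0-16+px/9.06
```

View pics/z.png

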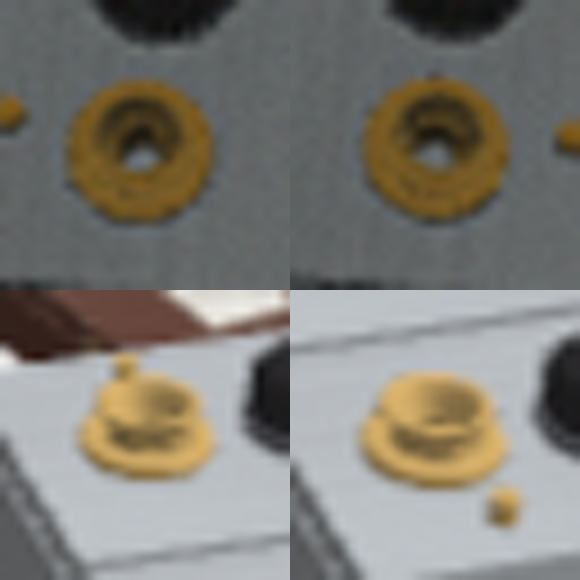

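The crops show both guide tubes. The bell mouths are at about (245.0,169.4) and (291.6,173.6) in the top view, and (323.3,173.9) and (338.7,197.4) in the scene view. The 6 mm triangulation gap may mean lens distortion, so I'll check known sizes and whether edges come out straight.

Run:
```python
from h import *
np.set_printoptions(precision=4,suppress=True)
T=cam("top");S=cam("scene")
L,R=[(244.95,169.4),(323.3,173.9)],[(291.6,173.6),(338.7,197.4)]
for k,c in((0,T),(1,S)):
    a,b=onz(c,L[k],.166),onz(c,R[k],.166);print("mouths",a,b,np.linalg.norm(a-b))
for q in(L,R):print("tri",tri(T,q[0],S,q[1]))
print("caps T",onz(T,(247.4,150.0),.171),onz(T,(293.8,154.7),.171))
# table front edge straightness in top
g=cv2.cvtColor(T["frame"],cv2.COLOR_RGB2GRAY).astype(int)
E=[]
for u in list(range(110,225,15))+list(range(365,555,15)):
    col=g[315:360,u];v=315+np.argmax(np.abs(np.diff(cv2.GaussianBlur(col.astype(np.float32).reshape(-1,1),(1,5),0).ravel())))+.5;E.append((u,v))
E=np.array(E);p=np.polyfit(E[:,0],E[:,1],1);print("edge resid",np.c_[E[:,0],E[:,1]-np.polyval(p,E[:,0])].round(1).tolist())
print("handle T",onz(T,(125.8,246.1),.079),onz(T,(160.9,238.5),.079))
print("handle S",onz(S,(227.5,163.5),.079),onz(S,(240.7,174.5),.079))
print("collar",tri(T,(163.8,237.4),S,(243.75,177.2)))
# notebook
for n,c,r in(("T",T,(345,260,445,340)),("S",S,(205,315,320,420))):
    b=max(blobs(c,(0,0,150 if n=="T" else 150),(180,45,255),r),key=lambda x:x[0]);
    q=cv2.minAreaRect(np.argwhere(b[3])[:,::-1].astype(np.float32));print(n,b[:3],q,[onz(c,x,.013) for x in cv2.boxPoints(q)])
s=bot.read_state();print(s["time_s"],proj(T,s["position"]),proj(S,s["position"]))
```

```text
mouths [0.6793 0.0843 0.166 ] [ 0.6675 -0.0217  0.166 ] 0.1067333287222172
mouths [0.6767 0.0838 0.166 ] [ 0.6622 -0.0243  0.166 ] 0.10908287852022253
tri (array([0.6784, 0.0847, 0.1654]), np.float64(0.002196022711201435))
tri (array([ 0.6662, -0.0212,  0.1637]), np.float64(0.003997665245567274))
caps T [0.7238 0.0781 0.171 ] [ 0.7108 -0.0278  0.171 ]
edge resid [[110.0, 2.9], [125.0, 3.2], [140.0, 2.4], [155.0, 2.7], [170.0, -20.1], [185.0, 2.2], [200.0, 1.5], [215.0, 2.7], [365.0, 1.3], [380.0, 0.5], [395.0, 0.8], [410.0, 1.0], [425.0, 1.3], [440.0, -0.5], [455.0, 0.8], [470.0, 0.1], [485.0, -0.7], [500.0, -0.4], [515.0, -0.2], [530.0, -0.9], [545.0, -0.7]]
handle T [0.5199 0.3745 0.079 ] [0.5365 0.2916 0.079 ]
handle S [0.5143 0.3706 0.079 ] [0.5299 0.297  0.079 ]
collar (array([0.5374, 0.2863, 0.0748]), np.float64(0.004402137749953863))
T (np.int32(38), array([427.92, 289.18]), array([427, 277,   3,  24], dtype=int32)) ((427.8578796386719, 288.48980712890625), (1.9236702919006348, 23.084043502807617), 4.085616588592529) [array([ 0.3774, -0.3567,  0.013 ]), array([ 0.4342, -0.3657,  0.013 ]), array([ 0.4337, -0.3705,  0.013 ]), array([ 0.3769, -0.3615,  0.013 ])]
S (np.int32(11026), array([264.03, 366.19]), array([205, 315, 115, 105], dtype=int32)) ((262.0, 366.9999694824219), (113.99998474121094, 103.99998474121094), 0.0) [array([ 0.2479, -0.3444,  0.013 ]), array([ 0.31  , -0.1152,  0.013 ]), array([ 0.5312, -0.2059,  0.013 ]), array([ 0.4267, -0.4185,  0.013 ])]
0.3 [-24.3712 360.6577] [125.3835  98.0881]
```

Sizes agree with no real distortion: the mouths come out 107–109 mm apart (108 given) and the handle 84 mm long (86 given). The two cameras disagree by only 3–5 mm. Averages: handle ≈ (0.525,0.334), rod heading ≈ −78.5°, right mouth ≈ (0.665,−0.022). Next is the approach shift.

```bash
cat >> h.py <<'E'
from scipy.spatial.transform import Rotation as Ro
def pose(th,level):
    "tool rotation for rod heading th (rad), rod pitched: level=1 lying, 0 tip-down; tool y = horizontal perp"
    d=np.array([np.cos(th),np.sin(th),0]);s=np.sqrt(.5)
    z=s*np.array([0,0,-1.])+(s if level else -s)*d
    y=np.array([-np.sin(th),np.cos(th),0]);return d,z,y
def shift(G,th,level,flip=1,back=0):
    "G = handle (grasp) point; prints shift in tool axes"
    st=bot.read_state();R0=Ro.from_rotvec(st["orientation"]);d,z,y=pose(th,level);y=y*flip
    M=np.c_[np.cross(y,z),y,z];tcp=np.asarray(G)+(.019-back)*z
    print("d",(R0.inv().apply(tcp-st["position"])).round(4),"r",(R0.inv()*Ro.from_matrix(M)).as_rotvec().round(4),"tcp",tcp.round(4))
E
python3 - <<'E'
from h import *
np.set_printoptions(precision=4,suppress=True)
st=bot.read_state();print(Ro.from_rotvec(st["orientation"]).as_matrix())
for f in(1,-1):
  for bk in(.1,0): shift((.525,.334,.075),np.radians(-78.5),1,f,bk)
T=cam("top")
print("nb",[onz(T,p,.013) for p in((357,268),(438,277),(433,336),(350,328))])
for n,p,z in(("navy",(300,276),.051),("white",(279,267),.051),("blue",(263,286),.066),("pot",(235,292),.062)):print(n,onz(T,p,z))
E
```

```text
[[-0.9082  0.4185 -0.0002]
 [ 0.4185  0.9082 -0.0006]
 [-0.     -0.0006 -1.    ]]
d [-0.3032 -0.1055  0.0901] r [ 0.3673 -0.7254  0.8883] tcp [0.5136 0.3901 0.1323]
d [-0.345  -0.1625  0.1609] r [ 0.3673 -0.7254  0.8883] tcp [0.5277 0.3208 0.0616]
d [-0.3032 -0.1055  0.0901] r [ 0.8561  0.4335 -2.0677] tcp [0.5136 0.3901 0.1323]
d [-0.345  -0.1625  0.1609] r [ 0.8561  0.4335 -2.0677] tcp [0.5277 0.3208 0.0616]
nb [array([ 0.4603, -0.1879,  0.013 ]), array([ 0.4334, -0.3918,  0.013 ]), array([ 0.29  , -0.3664,  0.013 ]), array([ 0.3139, -0.1625,  0.013 ])]
navy [ 0.4416 -0.0408  0.051 ]
white [0.4645 0.0098 0.051 ]
blue [0.4192 0.0492 0.066 ]
pot [0.4067 0.1162 0.062 ]
```

```bash
R='[1,-0.303,-0.106,0.09,0.367,-0.725,0.888]'; python3 shift.py '[[1,-0.303,-0.106,0.09,0.367,-0.725,0.888],[1,-0.303,-0.106,0.09,0.367,-0.725,0.888],[1,-0.303,-0.106,0.09,0.367,-0.725,0.888],[1,-0.303,-0.106,0.09,0.367,-0.725,0.888],[1,-0.303,-0.106,0.09,0.367,-0.725,0.888],[1,-0.303,-0.106,0.09,0.367,-0.725,0.888],[1,-0.303,-0.106,0.09,0.367,-0.725,0.888],[1,-0.303,-0.106,0.09,0.367,-0.725,0.888]]' 30
python3 shift.py '[[1,0,0,0,0,0,0],[1,0,0,0,0,0,0]]'
python3 - <<'E'
from h import *
np.set_printoptions(precision=4,suppress=True)
shift((.525,.334,.075),np.radians(-78.5),1)
print(bot.read_state()["joint_positions"])
T=cam("top");S=cam("scene")
cv2.imwrite("pics/a.png",np.hstack([cv2.resize(c["frame"][v:v+130,u:u+130,::-1],(400,400),interpolation=cv2.INTER_CUBIC) for c,u,v in((T,90,170),(S,175,90))]))
E
```

```text
time_s: 1.35
position: [0.5129, 0.3906, 0.1311]
orientation: [1.552, 1.905, -0.644]
contact_force: [1.1, 0.1, -0.2]
grip_width: 1.002
grip_force: 0.0
time_s: 1.6
position: [0.5134, 0.39, 0.1335]
orientation: [1.555, 1.905, -0.641]
contact_force: [-0.2, -0.2, 0.8]
grip_width: 0.999
grip_force: 0.0
d [0.0007 0.0001 0.1008] r [ 0.0011 -0.0028  0.0001] tcp [0.5277 0.3208 0.0616]
[-1.2758  0.8721  0.4566  1.4184  0.2428  1.4371 -0.7722]
```

View pics/a.png

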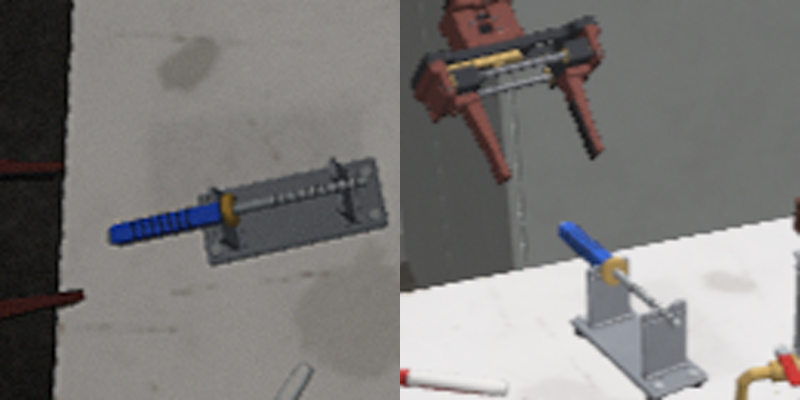

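The open fingers straddle the line of the handle in both crops, with the fingertips at top pixels ≈ (110,225) and (118,266). I'll compare the projected TCP with those fingertips to find the camera bias.

Run:
```python
from h import *
np.set_printoptions(precision=3,suppress=True)
st=bot.read_state();p=st["position"];R=Ro.from_rotvec(st["orientation"]).as_matrix()
T=cam("top");S=cam("scene");
for n,c,obs in(("T",T,[(90+62/3.077,170+168/3.077),(90+85/3.077,170+297/3.077)]),("S",S,[(175+105/3.077,90+180/3.077),(175+198/3.077,90+157/3.077)])):
    for s in(1,-1):print(n,s,"inner tip",proj(c,p+R[:,1]*s*.044),"outer",proj(c,p+R[:,1]*s*.0575))
    print("obs",np.array(obs),"TCP proj",proj(c,p))
```

```text
T 1 inner tip [108.253 227.634] outer [107.353 221.94 ]
T -1 inner tip [114.227 265.425] outer [115.16  271.329]
obs [[110.149 224.599]
 [117.624 266.523]] TCP proj [111.217 246.381]
S 1 inner tip [237.468 140.169] outer [241.477 139.029]
S -1 inner tip [210.426 147.854] outer [206.132 149.074]
obs [[209.124 148.499]
 [239.348 141.024]] TCP proj [224.147 143.954]
```

Bias is at most 2 mm, so the averages stand. Going in and closing.

```bash
python3 shift.py '[[1,0,0,0.03,0,0,0],[1,0,0,0.06,0,0,0],[1,0,0,0.085,0,0,0],[1,0,0,0.1,0,0,0],[1,0,0,0.1,0,0,0]]'
python3 shift.py '[[0.5,0,0,0,0,0,0],[0.28,0,0,0,0,0,0],[0.28,0,0,0,0,0,0],[0.28,0,0,0,0,0,0],[0.28,0,0,0,0,0,0]]' 10
python3 - <<'E'
from h import *
S=cam("scene");T=cam("top")
cv2.imwrite("pics/b.png",np.hstack([cv2.resize(c["frame"][v:v+100,u:u+100,::-1],(400,400),interpolation=cv2.INTER_CUBIC) for c,u,v in((T,100,190),(S,190,110))]))
E
```

```text
time_s: 2.42
position: [0.5274, 0.3199, 0.0617]
orientation: [1.555, 1.903, -0.645]
contact_force: [-0.4, -0.4, 0.2]
grip_width: 1.001
grip_force: 0.0
time_s: 3.05
position: [0.5274, 0.3208, 0.0619]
orientation: [1.555, 1.903, -0.643]
contact_force: [-0.7, 0.0, -0.6]
grip_width: 0.474
grip_force: 0.0
```

View pics/b.png

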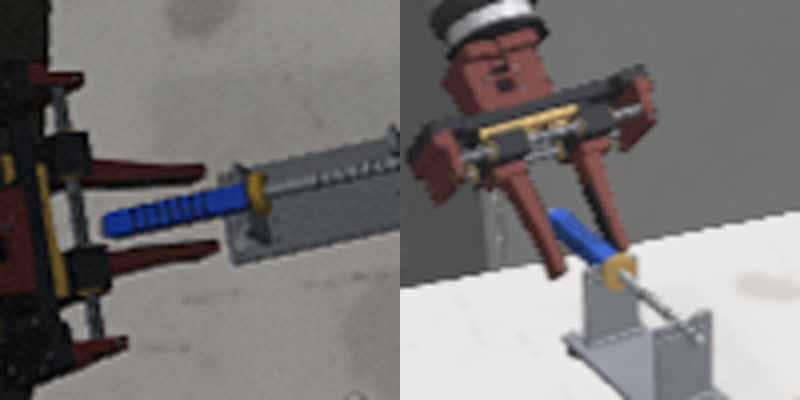

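Handle lies between the fingers, within about 2 mm of centre after allowing for parallax. Closing with a 1 mm correction.

```bash
python3 shift.py '[[0.3,0,0.001,0,0,0,0],[0.2,0,0.001,0,0,0,0],[0.2,0,0.001,0,0,0,0],[0.1,0,0.001,0,0,0,0],[0.1,0,0.001,0,0,0,0],[0,0,0.001,0,0,0,0],[0,0,0.001,0,0,0,0]]' 8
python3 shift.py '[[0,0,0,0,0,0,0],[0,0,0,0,0,0,0],[0,0,0,0,0,0,0]]' 35
```

```text
time_s: 4.03
position: [0.5284, 0.321, 0.0619]
orientation: [1.555, 1.903, -0.643]
contact_force: [-0.2, 0.3, -0.5]
grip_width: 0.182
grip_force: 8.0
time_s: 4.4
position: [0.5284, 0.3209, 0.0618]
orientation: [1.555, 1.903, -0.643]
contact_force: [0.4, 0.1, -0.4]
grip_width: 0.18
grip_force: 35.0
```

```bash
python3 shift.py '[[0,-0.01,0,-0.01,0,0,0],[0,-0.03,0,-0.03,0,0,0],[0,-0.06,0,-0.06,0,0,0],[0,-0.1,0,-0.1,0,0,0],[0,-0.14,0,-0.14,0,0,0],[0,-0.16,0,-0.16,0,0,0],[0,-0.17,0,-0.17,0,0,0],[0,-0.17,0,-0.17,0,0,0]]'
python3 - <<'E'
from h import *
print(bot.read_state()["joint_positions"].round(2))
for h in(-78.5,-100,-60): shift((.665,-.022,.375),np.radians(h),0)
S=cam("scene",);T=cam("top")
cv2.imwrite("pics/c.png",np.hstack([cv2.resize(c["frame"][v:v+160,u:u+160,::-1],(400,400),interpolation=cv2.INTER_CUBIC) for c,u,v in((T,90,150),(S,180,30))]))
E
```

```text
time_s: 5.4
position: [0.5285, 0.3207, 0.3034]
orientation: [1.556, 1.904, -0.64]
contact_force: [-0.9, -0.7, -2.0]
grip_width: 0.179
grip_force: 35.0
[-1.27  0.64  0.53  1.44  0.34  1.58 -0.63]
d [-0.2888  0.0654  0.2053] r [1.7000e-03 1.5681e+00 2.0000e-04] tcp [ 0.6623 -0.0088  0.3616]
d [-0.2895  0.0704  0.206 ] r [1.1000e-03 1.5478e+00 4.1640e-01] tcp [ 0.6673 -0.0088  0.3616]
d [-0.2893  0.0612  0.2058] r [ 0.0022  1.5535 -0.3581] tcp [ 0.6583 -0.0104  0.3616]
```

View pics/c.png

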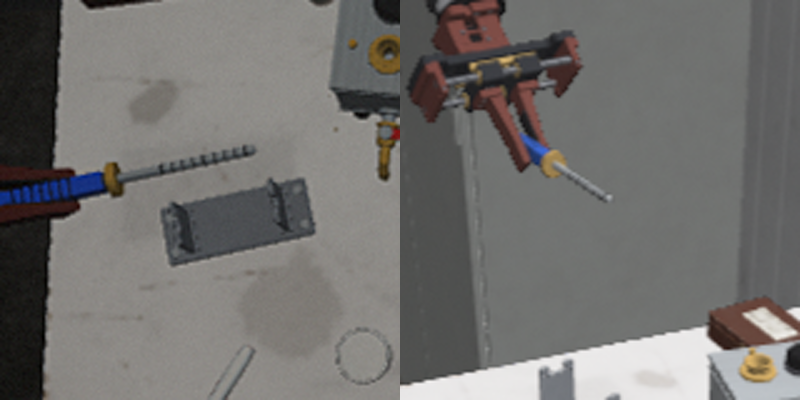

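Rod is held firmly and level, with the tip clear of the rest. Next it goes tip-down over the right mouth, about 60 mm above it.

```bash
python3 shift.py '[[0,-0.03,0.006,0.02,0,0.15,0],[0,-0.07,0.015,0.045,0,0.33,0],[0,-0.11,0.025,0.07,0,0.51,0],[0,-0.15,0.033,0.1,0,0.69,0],[0,-0.19,0.042,0.128,0,0.87,0],[0,-0.23,0.05,0.155,0,1.05,0],[0,-0.265,0.058,0.178,0,1.23,0],[0,-0.285,0.063,0.191,0,1.4,0]]'
python3 - <<'E'
from h import *
print(bot.read_state()["joint_positions"].round(2))
shift((.665,-.022,.385),np.radians(-78.5),0)
E
```

```text
time_s: 6.5
position: [0.6577, -0.0001, 0.3677]
orientation: [-1.656, -2.02, -0.53]
contact_force: [0.6, 1.0, -1.5]
grip_width: 0.179
grip_force: 35.0
[-0.1   0.53  0.45  1.35 -0.75  1.66  0.6 ]
d [-0.0055  0.0028 -0.0087] r [ 0.0018  0.165  -0.0026] tcp [ 0.6623 -0.0088  0.3716]
```

```bash
python3 shift.py '[[0,-0.0055,0.0025,-0.009,0.002,0.165,-0.002],[0,-0.0055,0.0025,-0.009,0.002,0.165,-0.002],[0,-0.0055,0.0025,-0.009,0.002,0.165,-0.002]]'
cat > look.py <<'E'
from h import *
import sys
np.set_printoptions(precision=4,suppress=True)
st=bot.read_state();print(st["joint_positions"].round(2));shift((.665,-.022,.385),np.radians(-78.5),0)
T=cam("top");S=cam("scene")
z=np.vstack([np.hstack([cv2.resize(c["frame"][v:v+h,u:u+w,::-1],(400,580),interpolation=cv2.INTER_CUBIC) for c,u,v,w,h in((T,255,110,80,116),(S,298,110,80,116))])])
cv2.imwrite(sys.argv[1],z)
Rt=Ro.from_rotvec(st["orientation"]).as_matrix();s=.5**.5
x=Rt@np.array([-s,0,s]);x2=Rt@np.array([s,0,s]);print("rod x candidates",x,x2)
g=st["position"]-.019*Rt[:,2]
for q in (x,x2): print("tip",g+q*.16,"T",(proj(T,g+q*.16)-[255,110])*5,"S",(proj(S,g+q*.16)-[298,110])*5)
E
python3 look.py pics/d.png
```

```text
time_s: 6.88
position: [0.6617, -0.0046, 0.3716]
orientation: [-1.553, -1.908, -0.637]
contact_force: [-0.4, -0.2, -0.9]
grip_width: 0.176
grip_force: 35.0
[-0.01  0.59  0.41  1.31 -0.86  1.76  0.64]
d [-0.0031 -0.0002 -0.003 ] r [-0.0041  0.0053  0.002 ] tcp [ 0.6623 -0.0088  0.3716]
rod x candidates [-0.0004 -0.0055 -1.    ] [-0.2036  0.979  -0.0053]
tip [ 0.6643 -0.0186  0.2251] T [181.5967 288.1171] S [211.4646 319.2537]
tip [0.6318 0.1389 0.3843] T [-237.7607  257.1793] S [  10.7871 -131.8551]
```

View pics/d.png

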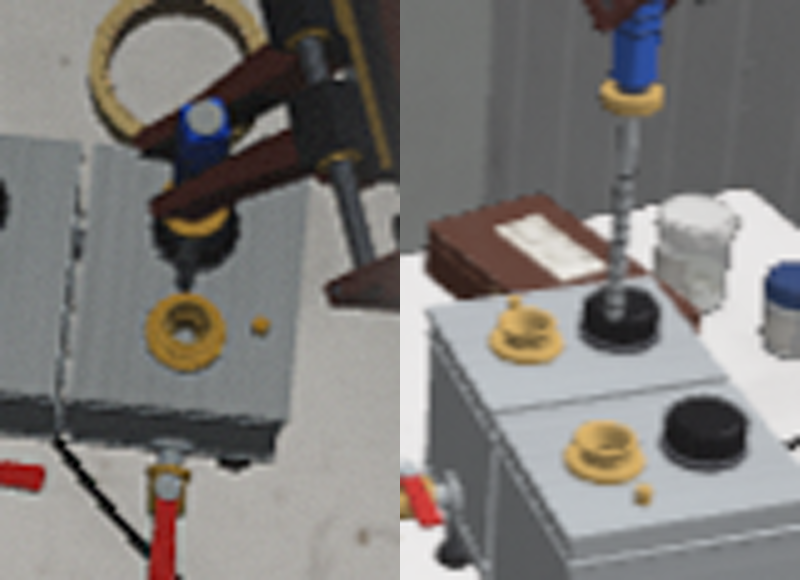

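The rod is upright. The tip is at top crop (187,288) and scene crop (215,318), within about 1 px of its prediction. I'll use those residuals to correct the mouth position.

Run:
```python
from h import *
np.set_printoptions(precision=4,suppress=True)
T=cam("top");S=cam("scene")
a=np.array((291.6-1.1,173.6));b=np.array((338.7-.7,197.4+.2))
print(onz(T,a,.166),onz(S,b,.166),tri(T,a,S,b))
st=bot.read_state();R=Ro.from_rotvec(st["orientation"]);g=st["position"]-.019*R.as_matrix()[:,2];print(g)
shift((.665,-.021,.345),np.radians(-78.5),0)
```

```text
[ 0.6676 -0.0192  0.166 ] [ 0.6603 -0.0244  0.166 ] (array([ 0.6664, -0.0186,  0.1616]), np.float64(0.0048697841838246676))
[ 0.6644 -0.0165  0.3872]
d [-0.0328 -0.0003  0.0268] r [-0.0033  0.0055  0.0058] tcp [ 0.6623 -0.0078  0.3316]
```

The two views bracket the mouth at about (0.6655,−0.0205), ±3 mm. I'll lower to about 8 mm above the bell and use the last picture there.

Run:
```python
from h import *
shift((.6655,-.0205,.334),np.radians(-78.5),0)
```

```text
d [-0.0403  0.0002  0.0349] r [-0.0033  0.0055  0.0058] tcp [ 0.6628 -0.0073  0.3206]
```

```bash
python3 shift.py '[[0,-0.015,0,0.013,0,0,0],[0,-0.03,0,0.026,-0.003,0.005,0.006],[0,-0.04,0,0.035,-0.003,0.005,0.006],[0,-0.04,0,0.035,-0.003,0.005,0.006],[0,-0.04,0,0.035,-0.003,0.005,0.006]]'
python3 - <<'E'
from h import *
np.set_printoptions(precision=4,suppress=True)
st=bot.read_state();T=cam("top");S=cam("scene")
Rt=Ro.from_rotvec(st["orientation"]).as_matrix();s=.5**.5;x=Rt@np.array([-s,0,s]);g=st["position"]-.019*Rt[:,2];t=g+.16*x
print("tip",t,x,"T",(proj(T,t)-[270,155])*12.5,"S",(proj(S,t)-[322,165])*12.5)
cv2.imwrite("pics/e.png",np.hstack([cv2.resize(c["frame"][v:v+46,u:u+32,::-1],(400,575),interpolation=cv2.INTER_CUBIC) for c,u,v in((T,270,155),(S,322,165))]))
E
```

```text
time_s: 7.7
position: [0.6627, -0.0094, 0.3199]
orientation: [-1.558, -1.899, -0.644]
contact_force: [0.3, -0.2, -1.1]
grip_width: 0.18
grip_force: 35.0
tip [ 0.6651 -0.0226  0.1733] [-0.0016 -0.0002 -1.    ] T [276.7264 234.2632] S [221.6568 363.6377]
```

View pics/e.png

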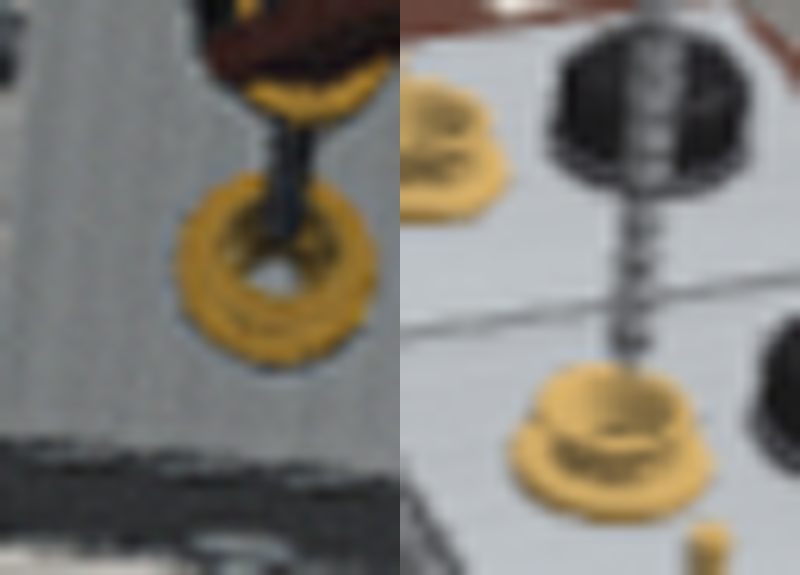

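In the top crop the tip is at (283,232) and the bell centre about (277,248). In the scene crop they are at (627,360) and (617,402). Allowing for the 7 mm drop, the tip is about 1.5 mm off (x −1.2, y +0.8). I'll correct that and enter gently.

```bash
python3 shift.py '[[0,0.0007,-0.001,0.0007,0,0,0],[0,-0.002,-0.001,0.0035,0,0,0],[0,-0.0045,-0.001,0.006,0,0,0],[0,-0.007,-0.001,0.0085,0,0,0],[0,-0.01,-0.001,0.0115,0,0,0],[0,-0.0134,-0.001,0.0148,0,0,0],[0,-0.0134,-0.001,0.0148,0,0,0]]'
```

```text
time_s: 8.68
position: [0.6611, -0.0084, 0.2991]
orientation: [-1.558, -1.898, -0.643]
contact_force: [0.1, 0.6, -0.8]
grip_width: 0.18
grip_force: 35.0
```

No force with the tip 13 mm inside the mouth. Continuing.

```bash
python3 shift.py '[[0,-0.003,0,0.003,0,0,0],[0,-0.006,0,0.006,0,0,0],[0,-0.01,0,0.01,0,0,0],[0,-0.014,0,0.014,0,0,0],[0,-0.018,0,0.018,0,0,0],[0,-0.021,0,0.021,0,0,0],[0,-0.021,0,0.021,0,0,0]]'
```

```text
time_s: 9.55
position: [0.6611, -0.0084, 0.2695]
orientation: [-1.558, -1.898, -0.643]
contact_force: [-0.0, -0.1, -1.3]
grip_width: 0.177
grip_force: 35.0
```

```bash
python3 shift.py '[[0,-0.004,0,0.004,0,0,0],[0,-0.01,0,0.01,0,0,0],[0,-0.016,0,0.016,0,0,0],[0,-0.022,0,0.022,0,0,0],[0,-0.028,0,0.028,0,0,0],[0,-0.033,0,0.033,0,0,0],[0,-0.036,0,0.036,0,0,0],[0,-0.036,0,0.036,0,0,0]]'
```

```text
time_s: 10.55
position: [0.661, -0.0085, 0.2187]
orientation: [-1.558, -1.899, -0.643]
contact_force: [0.0, 0.8, -0.1]
grip_width: 0.181
grip_force: 35.0
```

```bash
python3 shift.py '[[0,-0.002,0,0.002,0,0,0],[0,-0.0035,0,0.0035,0,0,0],[0,-0.005,0,0.005,0,0,0],[0,-0.006,0,0.006,0,0,0],[0,-0.006,0,0.006,0,0,0]]'
python3 shift.py '[[0,-0.0005,0,0.0005,0,0,0],[0,-0.001,0,0.001,0,0,0],[0,-0.0013,0,0.0013,0,0,0],[0,-0.0013,0,0.0013,0,0,0]]'
```

```text
time_s: 11.18
position: [0.661, -0.0085, 0.2104]
orientation: [-1.558, -1.899, -0.643]
contact_force: [-0.7, 0.4, -1.5]
grip_width: 0.187
grip_force: 35.0
time_s: 11.68
position: [0.6611, -0.0085, 0.2087]
orientation: [-1.558, -1.899, -0.643]
contact_force: [-0.2, 1.1, -1.2]
grip_width: 0.182
grip_force: 35.0
```

```bash
python3 shift.py '[[0,-0.0005,0,0.0005,0,0,0],[0,-0.001,0,0.001,0,0,0],[0,-0.001,0,0.001,0,0,0]]'
python3 shift.py '[[0,-0.0005,0,0.0005,0,0,0],[0,-0.001,0,0.001,0,0,0],[0,-0.001,0,0.001,0,0,0]]'
```

```text
time_s: 12.05
position: [0.6611, -0.0086, 0.2073]
orientation: [-1.558, -1.899, -0.643]
contact_force: [-0.9, 1.1, 0.9]
grip_width: 0.181
grip_force: 35.0
time_s: 12.42
position: [0.6611, -0.0085, 0.2072]
orientation: [-1.557, -1.899, -0.645]
contact_force: [-1.7, -1.1, 5.9]
grip_width: 0.18
grip_force: 35.0
```

The collar has met the rim: 6 N upward, and the descent stopped at the predicted height. One more slight press, then straight out.

```bash
python3 shift.py '[[0,-0.0005,0,0.0005,0,0,0],[0,-0.0005,0,0.0005,0,0,0],[0,-0.0005,0,0.0005,0,0,0]]'
python3 shift.py '[[0,0.003,0,-0.003,0,0,0],[0,0.008,0,-0.008,0,0,0],[0,0.015,0,-0.015,0,0,0],[0,0.024,0,-0.024,0,0,0],[0,0.034,0,-0.034,0,0,0],[0,0.044,0,-0.044,0,0,0],[0,0.054,0,-0.054,0,0,0],[0,0.06,0,-0.06,0,0,0]]'
```

```text
time_s: 12.8
position: [0.6611, -0.0086, 0.2072]
orientation: [-1.556, -1.899, -0.645]
contact_force: [-2.7, -1.7, 8.7]
grip_width: 0.177
grip_force: 35.0
time_s: 13.8
position: [0.6615, -0.0086, 0.2913]
orientation: [-1.558, -1.9, -0.644]
contact_force: [0.6, -0.4, -1.5]
grip_width: 0.178
grip_force: 35.0
```

Drawing it fully clear, then working out the hover pose with the rod level above the notebook, heading −120°.

```bash
python3 shift.py '[[0,0.01,0,-0.01,0,0,0],[0,0.025,0,-0.025,0,0,0],[0,0.04,0,-0.04,0,0,0],[0,0.055,0,-0.055,0,0,0],[0,0.07,0,-0.07,0,0,0],[0,0.08,0,-0.08,0,0,0],[0,0.08,0,-0.08,0,0,0]]'
python3 - <<'E'
from h import *
print(bot.read_state()["joint_positions"].round(2))
tip=np.array([.374,-.277])
for h in(-120,-135):
    th=np.radians(h);G=np.r_[tip-.16*np.array([np.cos(th),np.sin(th)]),.30];print(G);shift(G,th,1)
E
```

```text
time_s: 14.68
position: [0.6618, -0.0087, 0.4044]
orientation: [-1.558, -1.901, -0.645]
contact_force: [0.1, -0.8, -1.5]
grip_width: 0.177
grip_force: 35.0
[-0.    0.58  0.42  1.26 -0.87  1.81  0.6 ]
[ 0.454      -0.13843594  0.3       ]
d [-0.1516 -0.2381  0.0152] r [ 1.0000e-04 -1.4955e+00  7.9780e-01] tcp [ 0.4473 -0.1501  0.2866]
[ 0.48713708 -0.16386292  0.3       ]
d [-0.172  -0.2129 -0.0052] r [ 2.0000e-04 -1.4308e+00  1.0836e+00] tcp [ 0.4776 -0.1734  0.2866]
```

```bash
python3 shift.py '[[0,-0.01,-0.016,0.001,0,-0.1,0.053],[0,-0.025,-0.04,0.003,0,-0.25,0.133],[0,-0.042,-0.067,0.004,0,-0.41,0.22],[0,-0.06,-0.093,0.006,0,-0.57,0.305],[0,-0.076,-0.12,0.008,0,-0.73,0.39],[0,-0.093,-0.146,0.01,0,-0.89,0.475],[0,-0.11,-0.172,0.011,0,-1.05,0.56],[0,-0.126,-0.198,0.013,0,-1.21,0.645]]'
python3 - <<'E'
from h import *
print(bot.read_state()["joint_positions"].round(2))
shift((.454,-.138,.3),np.radians(-120),1)
E
```

```text
time_s: 15.68
position: [0.4819, -0.1258, 0.3049]
orientation: [2.37, 1.607, -0.68]
contact_force: [0.3, 0.1, -2.0]
grip_width: 0.18
grip_force: 35.0
[-0.71  0.32  0.74  1.8   0.22  1.37 -0.42]
d [-0.0215 -0.0207  0.0348] r [-0.0004 -0.2811  0.1518] tcp [ 0.4473 -0.1496  0.2866]
```

```bash
python3 shift.py '[[0,-0.01,-0.01,0.015,0,-0.14,0.075],[0,-0.0215,-0.02,0.034,0,-0.28,0.15],[0,-0.0215,-0.02,0.034,0,-0.28,0.15],[0,-0.0215,-0.02,0.034,0,-0.28,0.15]]'
python3 - <<'E'
from h import *
np.set_printoptions(precision=4,suppress=True)
st=bot.read_state();T=cam("top");S=cam("scene")
Rt=Ro.from_rotvec(st["orientation"]).as_matrix();s=.5**.5;x=Rt@np.array([-s,0,s]);g=st["position"]-.019*Rt[:,2];t=g+.16*x
print(st["joint_positions"].round(2),"tip",t,"rod x",x,proj(T,t),proj(S,t),proj(S,g-.0*x))
# blue handle & collar position for slip check
for n,c in(("T",T),("S",S)):
    u,v=proj(c,g-.002*x).astype(int);
    for lo,hi,nm in(((105,130,40),(130,255,255),"blue"),((15,100,60),(30,255,255),"brass")):
        for b in blobs(c,lo,hi,(max(u-60,0),max(v-60,0),u+60,v+60),10):print(n,nm,b[:3])
    print(n,"pred collar",proj(c,g+.0515*x),"pred handle fr/back",proj(c,g+.045*x),proj(c,g-.041*x))
shift((.454,-.138,.105),np.radians(-120),1)
E
```

```text
time_s: 16.18
position: [0.4497, -0.1496, 0.2878]
orientation: [2.252, 1.306, -0.926]
contact_force: [-0.3, 0.3, -0.9]
grip_width: 0.181
grip_force: 35.0
[-0.8   0.42  0.78  1.88  0.36  1.39 -0.67] tip [ 0.3767 -0.2768  0.3001] rod x [-0.4981 -0.8671 -0.0076] [434.4934 301.4854] [259.3715 245.6711] [273.8165 190.3646]
T blue (np.int32(10), array([354.1, 255. ]), array([353, 253,   3,   5], dtype=int32))
T blue (np.int32(10), array([357. , 257.5]), array([356, 255,   3,   6], dtype=int32))
T blue (np.int32(10), array([360.2, 259.4]), array([359, 257,   4,   6], dtype=int32))
T blue (np.int32(13), array([363.46, 261.38]), array([362, 259,   4,   6], dtype=int32))
T blue (np.int32(109), array([372.98, 266.61]), array([365, 260,  16,  14], dtype=int32))
T brass (np.int32(18), array([336.89, 252.72]), array([334, 246,   7,  14], dtype=int32))
T brass (np.int32(49), array([383.16, 272.29]), array([379, 266,   9,  13], dtype=int32))
T pred collar [382.8807 273.5554] pred handle fr/back [379.8178 271.8979] [339.5966 250.1323]
S blue (np.int32(185), array([273.82, 188.59]), array([268, 176,  12,  25], dtype=int32))
S blue (np.int32(53), array([228.94, 239.38]), array([225, 236,   9,   8], dtype=int32))
S brass (np.int32(122), array([280.84, 140.39]), array([260, 138,  41,   7], dtype=int32))
S brass (np.int32(126), array([322.59, 176.68]), array([316, 169,  14,  14], dtype=int32))
S brass (np.int32(110), array([269.94, 204.88]), array([263, 200,  14,  13], dtype=int32))
S brass (np.int32(74), array([291.36, 212.43]), array([285, 207,  15,  14], dtype=int32))
S brass (np.int32(126), array([307.46, 236.74]), array([297, 230,  22,  17], dtype=int32))
S pred collar [269.6516 206.3108] pred handle fr/back [270.1999 204.2117] [276.8616 178.7057]
d [ 0.1373 -0.0019  0.1409] r [-0.0012 -0.0085  0.0026] tcp [ 0.4473 -0.1496  0.0916]
```

The rod hasn't slipped: the collar is within 1.5 px of prediction in both views. Descending to about 92 mm above the page.

```bash
python3 shift.py '[[0,0.015,0,0.015,0,0,0],[0,0.04,0,0.04,0,0,0],[0,0.065,-0.001,0.067,0,-0.004,0],[0,0.09,-0.002,0.092,0,-0.008,0.002],[0,0.112,-0.002,0.115,0,-0.008,0.002],[0,0.128,-0.002,0.131,0,-0.008,0.002],[0,0.137,-0.002,0.141,0,-0.008,0.002],[0,0.137,-0.002,0.141,0,-0.008,0.002]]'
python3 shift.py '[[0,0,0,0,0,0,0],[0,0,0,0,0,0,0],[0,0,0,0,0,0,0],[0,0,0,0,0,0,0]]'
python3 - <<'E'
from h import *
np.set_printoptions(precision=4,suppress=True)
st=bot.read_state();T=cam("top");S=cam("scene")
Rt=Ro.from_rotvec(st["orientation"]).as_matrix();s=.5**.5;x=Rt@np.array([-s,0,s]);g=st["position"]-.019*Rt[:,2];t=g+.16*x
print(st["joint_positions"].round(2),np.abs(st["joint_vel"]).max(),"tip",t,"rod x",x,"tip T",proj(T,t),"S",proj(S,t))
for n,c in(("T",T),("S",S)):
    u,v=proj(c,g+.0515*x).astype(int);print(n,"pred collar",u,v,[b[1] for b in blobs(c,(15,100,60),(30,255,255),(u-12,v-12,u+12,v+12),10)])
# unchanged bystanders: difference vs first pictures
for n,c in(("top",T),("scene",S)):
    d=np.abs(cv2.imread(f"pics/{n}0.png")[:,:,::-1].astype(int)-c["frame"]).max(2)>60
    k,l,q,ce=cv2.connectedComponentsWithStats(d.astype(np.uint8));print(n,[q[i].tolist() for i in range(1,k) if q[i,4]>25])
E
```

```text
time_s: 17.27
position: [0.4461, -0.15, 0.091]
orientation: [2.246, 1.298, -0.935]
contact_force: [-0.4, 0.7, -0.8]
grip_width: 0.179
grip_force: 35.0
time_s: 17.77
position: [0.446, -0.1496, 0.0911]
orientation: [2.245, 1.298, -0.935]
contact_force: [0.2, -0.2, -0.8]
grip_width: 0.183
grip_force: 35.0
[-0.69  0.74  0.66  2.    0.24  1.02 -0.77] 0.0033816049603668514 tip [ 0.3728 -0.2766  0.1049] rod x [-0.4994 -0.8664  0.0026] tip T [404.8666 302.7878] S [259.2521 331.6226]
T pred collar 362 279 [array([363.57, 277.71])]
S pred collar 268 289 [array([268.68, 288.1 ])]
top [[264, 175, 3, 14, 29], [267, 176, 16, 15, 132], [209, 195, 33, 32, 245], [246, 197, 24, 11, 111], [266, 198, 20, 20, 156], [106, 207, 248, 137, 8289], [289, 208, 18, 27, 264], [306, 213, 49, 41, 940], [125, 236, 37, 14, 265], [355, 272, 11, 12, 64], [169, 303, 11, 17, 36], [28, 342, 77, 78, 1573], [95, 345, 22, 72, 254], [9, 356, 32, 64, 404]]
scene [[93, 0, 8, 23, 56], [201, 0, 63, 75, 436], [16, 17, 17, 6, 85], [0, 19, 14, 5, 62], [98, 27, 17, 8, 86], [116, 27, 12, 7, 44], [40, 36, 99, 69, 1919], [0, 45, 42, 11, 221], [2, 97, 18, 59, 526], [288, 103, 12, 14, 30], [233, 146, 87, 178, 4188], [227, 162, 19, 18, 123], [32, 182, 20, 22, 189], [249, 182, 13, 11, 32], [4, 194, 39, 52, 685], [56, 202, 9, 51, 116]]
```

The rod is level and still, with its tip about 92 mm above the middle of the page. There is no contact force, and image changes are only the arm and the rod. Handing in.

```bash
python3 -c "
from cell import bot
print(bot.close_job())"
```

```text
the job is handed in; nothing more can be done
None
```

I dipped the right (open) half until the collar met the tube's mouth, drew the rod straight out, and handed the job in with it held level and still about 92 mm above the notebook page, at about 18 s; no verdict was returned.

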